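# Put the paint agitator in gear for the loaded turntable

## Robot

A 6-joint arm with a two-finger parallel gripper is mounted at the origin on the work surface. World frame = base frame: x ahead of the robot, y to its left, z up, the work surface at z = 0. Lengths are in mm, angles in rad, forces in N, time in s.
With the tool pointing down it reaches from about 250 to 800 mm from the base axis. Payload 3.9 kg.
Tool frame: the origin (TCP) lies at the centre of the arm's flange, where the gripper is bolted on; the fingertips stand 173 mm ahead of it and the grasp point (between the pads) lies pinch_z ahead of it (pinch_z is the distance from the TCP to the grasp point, in mm); x points along the fingers, y is the direction in which the jaws open and shut, and the axes are right-handed (so a half turn about x gives the same grasp; the last joint's range is limited). The gripper opens to 85 mm and grips with 20 to 120 N. Pads are 22 mm wide; open, the fingers measure 114 mm over their backs; the gripper's body (76 mm by 85 mm) begins 54 mm behind the grasp point. The pads swing forward as they close: fully open they stand 13 mm farther back than shut.
Start: joints at [0, 0.26, -0.138, 1.173, 0, 1.571], TCP at [524.991, 0, 404.704] pointing down, gripper open.
Joint ranges: [-2.78, 2.78], [-0.83, 1.72], [-1.28, 1.37], [-1.9, 2.12], [-1.57, 1.48], [-3.14, 3.14]. Speed limits (rad/s): [2.57, 2.57, 3.14, 3.14, 3.14, 3.14].

## Interface

Orientations are given as a unit quaternion [w, x, y, z].
In Python, from rig import * gives the robot as it stands.
- The arm moves only by the tool play_rows, never from a script. Its argument "targets" is a list of rows, each a list of 3 entries, a list of its own where there are three numbers: the opening, from 0 (shut) to 1 (fully open), then the shift along the world's x, y, z in m, then the turn, a rotation vector about the world's x, y, z in degrees. In form: [[hand, [x, y, z], [wx, wy, wz]], ...]. A call has 1 to 5 rows; each row is the pose to reach, as a shift and turn from the pose commanded when the call began; what a row does not reach only later rows make up. A row lasts 1/10 s, in which the tool goes at most 50 mm and 8.59 degrees, less where a joint would pass 70% of its speed; a pose out of reach is approached as far as the arm can. A call with a gripper value outside its range is refused whole. The fingers move at their own pace and stop on an object; "newtons" is the grip in N (left out, the last holds). Time passes only in rows, so rows that repeat a pose let the fingers close. It gives the time, the measured TCP pose, the force and the opening at its end, in the units of the state.
- get_obs(): the state, without advancing time (a new reading comes with each control period).
- camera(name): name is "scene" or "side" or "wrist"; returns a dict with "image" (384x512x3 uint8, blue, green, red), "fovy" (degrees; the focal length in pixels is half the picture's height over the tangent of half this angle, whatever the lens; pixels are square), "cx", "cy" (the principal point, pixels), "R" (3x3) and "t" (3): a world point X has camera coordinates R X + t. Camera axes: x right, y down, z forward; pixel columns grow to the right and rows downward; lengths in mm; the calibration is good to about 2 mm. A picture is of the moment at which its call begins. There is no depth.
- finish_job(): hands the job in, once; it reports no verdict.
Trained networks look in a picture, given as the dict that the camera call returned (one of the last four; its "shot" number tells which), for a name from the list of things; names that differ only in an ending like _2 or _b are one class to them, and where a whole thing is asked for, a point or a joint stands for the part that bears it (a point fixed in the world has none). Each returns a list of dicts, best first, with "conf" (0 to 1); they miss things now and then, are a little off and sometimes report something else, mostly with a low value. They report only what shows in the picture. A call takes as long as a camera call. They do not tell look-alikes from the thing itself.
- cut_out(thing, picture): "region" (384x512 bool, what is visible of it) and "extent" ([left, top, right, bottom] in pixels, round what is visible of it).
The state is a dict: "time_s": time; "q": joint angles; "dq": joint speeds; "joint_efforts": joint torques, N m; "position": TCP position; "eef_rot": TCP orientation; "force": force on the tool from outside, world axes, zero at the start; "torque": the same for the moment, N m; "width": opening from 0.0 (shut) to 1.0 (fully open).
Only numpy, scipy, OpenCV 4.12 (cv2) and the standard library are available. Lean on these libraries where they do the work, as an engineer would, in place of code of your own. Each camera call takes 0.05 s, during which the arm holds its last target. There are 200 camera calls.

## Task

Put the paint agitator in gear: push its lever out of the parking slot, across the gate and fully home into the corner slot on the side of the turntable where the paint tin stands, and leave it there. Do not put it into any other corner slot on the way. Only push the lever, gently, with the fingertips or the outside of the fingers, never gripping it; leave the tin and the other things standing where they are.

Things in the scene. Friction and masses are not known exactly. Their poses are not given: they have to be found in the camera images.
- agitator: Paint agitator fixed to the bench: white base 280 mm deep (its x), 360 mm wide (its y), 40 mm high, with a turret 112 mm (x) by 128 mm (y) in its middle, 120 mm high, topped by an aluminium gate plate. Origin: centre of the underside, on the bench. Its x points away from the robot (give or take up to 0.3 rad of yaw), its y to the left, z up. Four turntables at its corners.
- gate (a point): Centre of the gate plate's top, 120 mm above the bench; axes as the agitator. Gate cut 16 mm wide: a cross channel along y through this point, and slots along x. The outer columns (24 mm left and right) each have a far (+x) and a near (-x) corner slot; the middle column has only a near slot, for parking. Slots end 28 mm from the centre line. The stem cannot pass the solid metal between.
- lever_pivot (a point): The lever's fixed pivot, inside the turret, 10 mm above the bench under the gate's centre. The lever swings about it both ways.
- lever_grip (a point): Centre of the lever's black handle: upright cylinder, 24 mm diameter, 50 mm long, 180 mm from the pivot along the lever, about 190 mm above the bench, its lower end 45 mm above the gate plate. Below it a bare steel stem, 10 mm diameter. From the middle of the gate to a corner slot's stop the handle goes about 39 mm to the side and 36 mm far or near.
- lever_side (a joint): Lean of the lever to the left (+, agitator's +y), rad. 0 = middle (parking) column, +0.22 = left column, -0.22 = right column, each with about 0.025 of play either way; the channel's ends stop it at about 0.245. The handle stands 180 mm x sin(lean) to that side.
- lever_fore (a joint): Lean of the lever away from the robot (+, agitator's +x), rad. 0 = in the cross channel (play 0.025); +0.205 = stop of a far slot, -0.205 = stop of a near or the parking slot. Handle 180 mm x sin(lean) to that side. Starts parked, -0.205 to -0.14. No springs: steady friction, about 2.5 N at the handle in either direction, leaves the lever where it is put.
- tin: The paint tin: a small closed steel tin with a paper label, 70 mm in diameter, 75 mm high, 0.4 kg, standing loose on one of the four turntables (the other three carry flat grey plastic covers 92 mm wide, 10 mm high). Origin: centre of its underside, 44 mm above the bench.
- cup: White plastic mixing cup, loose on the bench to the right of the agitator, 76 mm wide, 95 mm high; origin: centre of the underside. To be left alone.
- bottle: Grey bottle with a black cap, loose on the bench to the left of the agitator, 54 mm wide, 130 mm high; origin: centre of the underside. To be left alone.
- opener: Screwdriver lying loose on the bench beyond the agitator; about 185 mm long and 26 mm thick; origin: its middle, at bench height. To be left alone.
- station_far_left (a point): Centre of the top of the far (+x) left (+y) turntable, 84 mm in diameter, 44 mm above the bench, 85 mm in x and 125 mm in y from the agitator's centre. The gate's far left slot drives it.
- station_far_right (a point): Centre of the top of the far (+x) right (-y) turntable, 84 mm in diameter, 44 mm above the bench, 85 mm in x and 125 mm in y from the agitator's centre. The gate's far right slot drives it.
- station_near_left (a point): Centre of the top of the near (-x) left (+y) turntable, 84 mm in diameter, 44 mm above the bench, 85 mm in x and 125 mm in y from the agitator's centre. The gate's near left slot drives it.
- station_near_right (a point): Centre of the top of the near (-x) right (-y) turntable, 84 mm in diameter, 44 mm above the bench, 85 mm in x and 125 mm in y from the agitator's centre. The gate's near right slot drives it.
There are look-alikes about, which are no part of the job. Leave any orange look-alike of the tin alone.

How it is judged:
By the outcome, as a careful person would: the job done as asked, in the order asked, and still so for the second after the job is handed in, with the robot touching nothing.
It also fails if it takes over 40 s, if anything falls off the work surface, if the arm or the gripper's body presses on something with over 40 N, if the wrist force passes 120 N, or if a joint passes its speed limit or range.

## Working session

There is one attempt and no reset: what is moved stays moved. The work goes in short steps, Python scripts to look and compute and a tool call to move; the robot and the scene stay as the last step left them, time stands still between calls to the robot, and variables do not carry over. Pictures are saved under pics/ and viewed, about 8 in all and at most 12, crops included, and the job is handed in when it is done.

Besides the shell and the picture viewer there is one more tool, called after "Request:" as name(argument=value, ...) on one line, values as JSON. play_rows: Moves the arm, as the interface text tells. Its arguments: {"type":"object","properties":{"targets":{"type":"array","items":{"type":"array"}},"newtons":{"type":"number"}},"required":["targets"]}

```bash
mkdir -p pics; cat > h.py <<'E'
from rig import *
import numpy as np, cv2
def f(p): return p["image"].shape[0]/2/np.tan(np.radians(p["fovy"])/2)
def proj(p,X):
    c=np.asarray(p["R"])@np.asarray(X,float)+np.asarray(p["t"]); return f(p)*c[:2]/c[2]+[p["cx"],p["cy"]]
def ray(p,uv):
    R=np.asarray(p["R"]);o=-R.T@np.asarray(p["t"]);d=R.T@np.array([(uv[0]-p["cx"])/f(p),(uv[1]-p["cy"])/f(p),1]);return o,d/np.linalg.norm(d)
def atz(p,uv,z):
    o,d=ray(p,uv);return o+d*(z-o[2])/d[2]
def tri(obs):
    A=np.zeros((3,3));b=np.zeros(3)
    for p,uv in obs:
        o,d=ray(p,uv);M=np.eye(3)-np.outer(d,d);A+=M;b+=M@o
    return np.linalg.solve(A,b)
E
python3 - <<'E'
from h import *
P={n:camera(n) for n in("scene","side","wrist")}
for n,p in P.items():
    cv2.imwrite(f"pics/a_{n}.png",p["image"])
    print(n,-np.asarray(p["R"]).T@p["t"],p["fovy"])
    for th in("agitator","lever_grip","tin","cup","bottle","opener"):
        for r in cut_out(th,p)[:3]:
            m=cv2.moments(r["region"].astype(np.uint8),True)
            print(n,th,round(r["conf"],2),np.round(r["extent"]),np.round([m["m10"]/max(m["m00"],1),m["m01"]/max(m["m00"],1)],1))
cv2.imwrite("pics/a.png",cv2.resize(np.hstack([P["scene"]["image"],P["side"]["image"]]),(800,300)))
print(get_obs())
E
```

```text
scene [1288.79715339  497.38619388  931.22479966] 57.88049845066844
scene agitator 0.57 [193. 156. 314. 247.] [256.7 207.4]
scene lever_grip 0.68 [255. 154. 266. 188.] [259.  167.6]
scene lever_grip 0.52 [202. 154. 312. 248.] [257.3 207.4]
scene tin 0.75 [358. 233. 384. 267.] [368.4 250.5]
scene tin 0.66 [279. 204. 302. 233.] [289.  216.8]
scene tin 0.5 [257. 157. 262. 173.] [259.2 163.7]
scene bottle 0.7 [325. 214. 342. 241.] [331.9 228.8]
scene opener 0.75 [172. 176. 195. 207.] [185.3 191.1]
scene opener 0.66 [232. 244. 288. 262.] [250.6 253.5]
side [ 175.77855699 -887.61397357  768.25021267] 49.90627438897216
side agitator 0.98 [178. 172. 322. 278.] [246.9 226.2]
side agitator 0.23 [212. 157. 224. 194.] [216.  177.5]
side lever_grip 0.7 [233. 172. 246. 204.] [239.9 184. ]
side tin 0.78 [200. 150. 211. 177.] [205.9 161.4]
side tin 0.77 [232. 172. 252. 188.] [245.7 175.2]
side bottle 0.69 [237. 171. 244. 192.] [239.8 181.3]
side bottle 0.57 [211. 162. 224. 192.] [216.3 177.6]
side opener 0.48 [279. 195. 306. 211.] [292.2 201.9]
wrist [524.03128093  70.77925015 372.58410499] 64.64713
[... 214 characters left out ...]
.] [470.6  50.1]
{'time_s': 1.05, 'q': array([ 8.09711856e-06,  2.59984018e-01, -1.38109220e-01,  1.17270175e+00,
       -2.05377562e-05,  1.57084606e+00]), 'dq': array([-5.55634474e-05, -8.04680181e-04, -1.27811501e-03, -1.34303557e-03,
       -2.00221272e-04, -5.20537548e-04]), 'joint_efforts': array([ 1.14437896e-04, -4.05623245e+01,  2.54241353e+01,  1.03827726e-03,
       -1.92841303e-04,  3.19837980e-06]), 'position': array([5.24984534e+02, 1.23181186e-03, 4.04709207e+02]), 'eef_rot': array([-0.49999506, -0.50000561, -0.49998412,  0.50001521]), 'force': array([-1.0373865 ,  0.17025201,  0.82043535]), 'torque': array([ 0.04636412,  0.03776613, -0.01654698]), 'width': 1.0019918581629268}
```

View pics/a_scene.png

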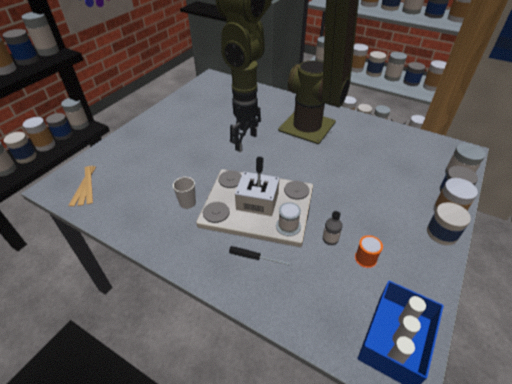

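View pics/a_side.png

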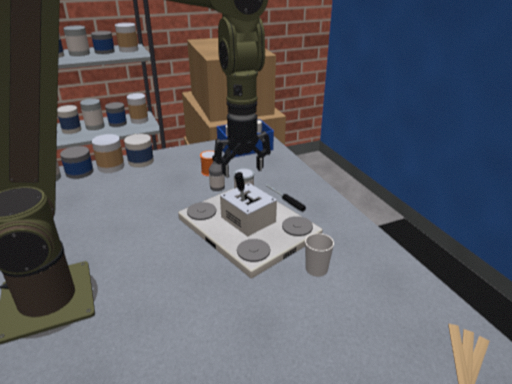

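View pics/a_wrist.png

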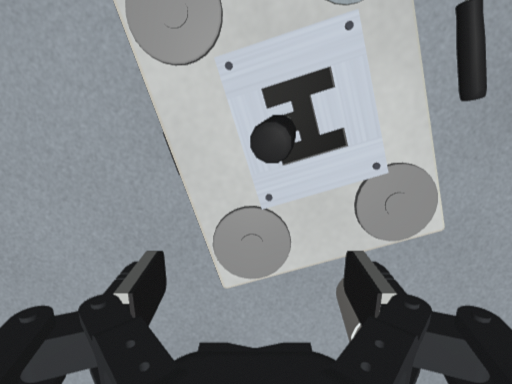

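Wrist view: image right is +x and up is +y. The lever handle is at (273,139) in the near parking slot, and the gate shows to its right. The scene view puts the grey tin at (289,217), which is the far-left turntable. The orange look-alike is at (368,250).

```bash
python3 - <<'E'
from h import *
w=camera("wrist");s=camera("scene");d=camera("side")
c=[atz(w,u,120)[:2] for u in((229,66),(349,26),(376,166),(269,198))]
c=np.array(c);g=c.mean(0);ax=(c[1]-c[0])+(c[2]-c[3]);ay=(c[0]-c[3])+(c[1]-c[2])
print("corners",c.round(1),"gate",g,"yaw",np.arctan2(ax[1],ax[0]),np.arctan2(-ay[0],ay[1]),np.linalg.norm(ax)/2,np.linalg.norm(ay)/2)
yaw=(np.arctan2(ax[1],ax[0])+np.arctan2(-ay[0],ay[1]))/2
R=np.array([[np.cos(yaw),-np.sin(yaw)],[np.sin(yaw),np.cos(yaw)]])
def W(x,y,z):return np.r_[g+R@[x,y],z]
for n,p in(("s",s),("d",d)):
    print(n,"gate",proj(p,W(0,0,120)).round(),"stations fl fr nl nr",[proj(p,W(a*85,b*125,44)).round().tolist() for a in(1,-1) for b in(1,-1)])
for a in(-.205,-.17,-.14):print(a,"grip proj s,d,w",[proj(p,W(180*np.sin(a),0,10+180*np.cos(a))).round(1).tolist() for p in(s,d,w)])
X=[]
for p in (w,s,d):
    r=cut_out("lever_grip",p)
    r=[q for q in r if q["extent"][2]-q["extent"][0]<60][0];e=r["extent"];print(e)
    X.append((p,((e[0]+e[2])/2,(e[1]+e[3])/2)))
Y=tri(X);print("handle",Y,"agit frame",R.T@(Y[:2]-g))
t=[q for q in cut_out("tin",s) if 270<q["extent"][0]<290][0]["extent"];t2=[q for q in cut_out("tin",d) if q["extent"][0]>225][0]["extent"]
Y=tri([(s,((t[0]+t[2])/2,(t[1]+t[3])/2)),(d,((t2[0]+t2[2])/2,(t2[1]+t2[3])/2))]);print("tin",Y,R.T@(Y[:2]-g))
E
```

```text
corners [[504.7 102.5]
 [594.7 130.1]
 [626.9  24.7]
 [537.   -3.5]] gate [565.80868404  63.47011036] yaw 0.30077856010048526 0.296534147107163 94.17003357739132 110.47799424972162
s gate [257. 185.] stations fl fr nl nr [[287.0, 225.0], [215.0, 211.0], [296.0, 189.0], [230.0, 178.0]]
d gate [248. 197.] stations fl fr nl nr [[244.0, 193.0], [297.0, 226.0], [202.0, 211.0], [254.0, 250.0]]
-0.205 grip proj s,d,w [[259.1, 162.6], [237.9, 181.9], [265.1, 140.0]]
-0.17 grip proj s,d,w [[258.6, 163.5], [239.6, 180.8], [275.0, 137.1]]
-0.14 grip proj s,d,w [[258.3, 164.3], [241.0, 179.9], [283.6, 134.6]]
[250.3, 115.1, 295.3, 165.4]
[255.0, 155.6, 263.4, 187.2]
[234.7, 171.0, 246.1, 202.4]
handle [539.39621307  55.74090014 162.11950626] agit frame [-27.51747648   0.38444892]
tin [613.69711914 214.33087313  88.24837349] [ 90.15725698 130.09204808]
```

Request:
play_rows(targets=[[0,[-0.018,0.02,0.02],[0,0,8]],[0,[-0.036,0.04,0.02],[0,0,16]],[0,[-0.036,0.04,0.0],[0,0,17.1]],[0,[-0.036,0.04,0.0],[0,0,17.1]],[0,[-0.036,0.04,0.0],[0,0,17.1]]], newtons=20)

```text
time_s: 1.95
position: [488.9, 40.0, 404.7]
eef_rot: [0.568, 0.42, 0.569, -0.42]
force: [-0.3, 0.4, 0.3]
width: 0.143
```

Request:
play_rows(targets=[[0,[0,0,-0.03],[0,0,0]],[0,[0,0,-0.057],[0,0,0]],[0,[0,0,-0.057],[0,0,0]],[0,[0,0,-0.057],[0,0,0]],[0,[0,0,-0.057],[0,0,0]]])

```text
time_s: 2.45
position: [490.0, 39.9, 349.3]
eef_rot: [0.569, 0.421, 0.568, -0.42]
force: [1.3, -1.2, -0.4]
width: -0.002
```

```bash
python3 - <<'E'
from h import *
w=camera("wrist");cv2.imwrite("pics/b.png",w["image"]);s=camera("side");cv2.imwrite("pics/b2.png",cv2.resize(s["image"][140:290,160:340],(720,600),interpolation=2))
o=get_obs();print(o["position"],o["force"],o["width"],o["time_s"])
print(proj(w,[535,54,190]),proj(w,[*o["position"][:2],o["position"][2]-173]))
E
```

```text
[489.83745283  39.95980534 349.30984333] [0.26194914 0.57697256 0.16613933] 3.5647404636895245e-05 2.55
[356.00939376 265.5409719 ] [255.44097773 252.68602967]
```

View pics/b.png

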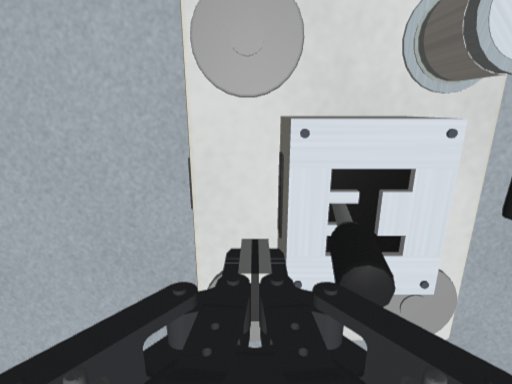

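The closed fingertips sit at (256,255), in line with the handle at (355,265) along the agitator's x. I'll raise them slightly and push.

Request:
play_rows(targets=[[0,[0.01,0.003,0.01],[0,0,0]],[0,[0.019,0.006,0.01],[0,0,0]],[0,[0.026,0.008,0.01],[0,0,0]],[0,[0.033,0.01,0.01],[0,0,0]],[0,[0.038,0.0118,0.01],[0,0,0]]])

```text
time_s: 3.05
position: [527.2, 51.9, 357.4]
eef_rot: [0.569, 0.42, 0.569, -0.42]
force: [-3.4, -0.0, 1.2]
width: 0.005
```

Request:
play_rows(targets=[[0,[0.003,0.0009,0],[0,0,0]],[0,[0.006,0.0018,0],[0,0,0]],[0,[0.009,0.0028,0],[0,0,0]],[0,[0.012,0.0037,0],[0,0,0]],[0,[0.012,0.0037,0],[0,0,0]]])

```text
time_s: 3.55
position: [539.4, 55.6, 357.6]
eef_rot: [0.569, 0.42, 0.569, -0.42]
force: [-2.6, -1.2, 1.4]
width: 0.004
```

```bash
cat >> h.py <<'E'
G=np.array([565.8,63.5]);YAW=.299
RA=np.array([[np.cos(YAW),-np.sin(YAW)],[np.sin(YAW),np.cos(YAW)]])
def rep(name):
    w=camera("wrist");s=camera("side");c=camera("scene")
    cv2.imwrite(f"pics/{name}.png",w["image"])
    o=get_obs();print(o["time_s"],"tool agit",(RA.T@(o["position"][:2]-G)).round(1),o["position"][2].round(1),"F agit",(RA.T@o["force"][:2]).round(1),o["force"][2].round(1))
    X=[]
    for p in(w,s,c):
        r=[q for q in cut_out("lever_grip",p) if q["conf"]>.4 and q["extent"][2]-q["extent"][0]<110 and q["extent"][3]-q["extent"][1]<130]
        print([(round(q["conf"],2),np.round(q["extent"]).tolist()) for q in r])
E
python3 -c "
from h import *
rep('c')"
```

```text
3.7 tool agit [-27.9   0.2] 357.6 F agit [-3.  -0.2] 1.7
[(0.59, [276.0, 192.0, 340.0, 293.0])]
[(0.71, [243.0, 168.0, 253.0, 202.0])]
[(0.56, [253.0, 162.0, 259.0, 187.0])]
```

View pics/c.png

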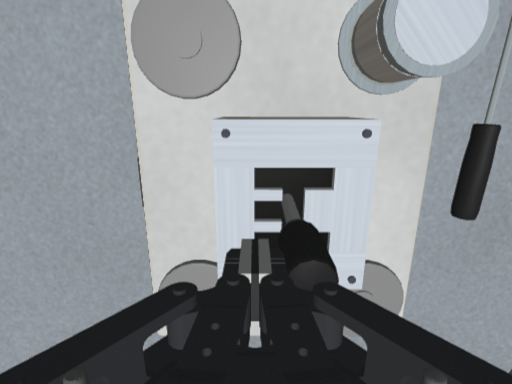

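The stem at (290,205) has reached the cross channel. I'll push on to feel the far wall.

Request:
play_rows(targets=[[0,[0.002,0.0006,0],[0,0,0]],[0,[0.004,0.0012,0],[0,0,0]],[0,[0.004,0.0012,0],[0,0,0]]])

```text
time_s: 4.15
position: [543.3, 56.8, 357.8]
eef_rot: [0.569, 0.42, 0.569, -0.42]
force: [-1.6, -0.5, 1.3]
width: 0.004
```

Request:
play_rows(targets=[[0,[0.002,0.0006,0],[0,0,0]],[0,[0.002,0.0006,0],[0,0,0]]])

```text
time_s: 4.35
position: [545.2, 57.4, 357.7]
eef_rot: [0.569, 0.42, 0.569, -0.42]
force: [-1.9, -0.2, 2.0]
width: -0.004
```

Request:
play_rows(targets=[[0,[0.0015,0.0005,0],[0,0,0]],[0,[0.0015,0.0005,0],[0,0,0]]])

```text
time_s: 4.55
position: [546.5, 57.8, 357.7]
eef_rot: [0.569, 0.42, 0.569, -0.42]
force: [-3.3, -1.1, 3.0]
width: -0.002
```

Request:
play_rows(targets=[[0,[0.0015,0.0005,0],[0,0,0]],[0,[0.0015,0.0005,0],[0,0,0]]])

```text
time_s: 4.75
position: [547.3, 58.1, 357.7]
eef_rot: [0.568, 0.419, 0.569, -0.421]
force: [-5.9, -1.2, 5.1]
width: -0.002
```

```bash
python3 -c "
from h import *
rep('d')"
```

```text
4.9 tool agit [-19.3   0.3] 357.7 F agit [-5.5 -0.4] 4.5
[(0.62, [278.0, 195.0, 338.0, 294.0])]
[]
[]
```

View pics/d.png

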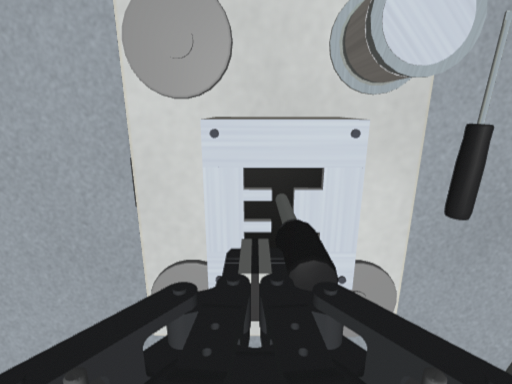

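The far wall is felt at 6 N. I'll go round to the right side of the handle.

Request:
play_rows(targets=[[0,[-0.0115,-0.0035,0],[0,0,0]],[0,[-0.0056,-0.0226,0],[0,0,0]],[0,[0.0003,-0.0417,0],[0,0,0]],[0,[0.0214,-0.0353,0],[0,0,0]],[0,[0.0328,-0.0317,0],[0,0,0]]])

```text
time_s: 5.55
position: [582.0, 26.2, 357.8]
eef_rot: [0.569, 0.421, 0.568, -0.42]
force: [0.5, -0.7, 0.1]
width: 0.001
```

```bash
python3 -c "
from h import *
rep('e')"
```

```text
5.7 tool agit [  3.8 -39.7] 357.4 F agit [-0.4  0.5] -0.5
[(0.55, [223.0, 139.0, 287.0, 223.0])]
[(0.47, [244.0, 170.0, 254.0, 200.0])]
[(0.62, [251.0, 158.0, 262.0, 187.0])]
```

View pics/e.png

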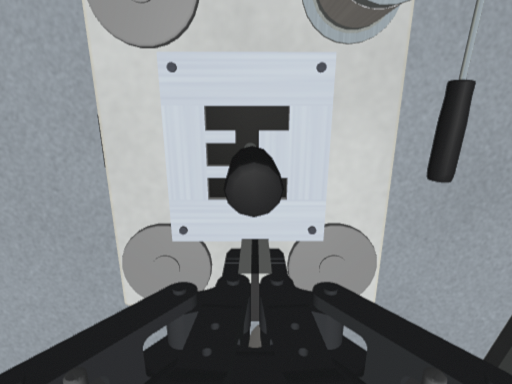

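Request:
play_rows(targets=[[0,[-0.0029,0.0096,0],[0,0,0]],[0,[-0.0056,0.0182,0],[0,0,0]],[0,[-0.0076,0.0249,0],[0,0,0]],[0,[-0.0097,0.0316,0],[0,0,0]],[0,[-0.0118,0.0382,0],[0,0,0]]])

```text
time_s: 6.35
position: [568.8, 65.2, 358.0]
eef_rot: [0.569, 0.42, 0.568, -0.42]
force: [-0.1, -3.3, 0.8]
width: 0.003
```

Request:
play_rows(targets=[[0,[-0.0012,0.0038,0],[0,0,0]],[0,[-0.0024,0.0076,0],[0,0,0]],[0,[-0.0035,0.0115,0],[0,0,0]],[0,[-0.0035,0.0115,0],[0,0,0]]])

```text
time_s: 6.75
position: [565.3, 76.7, 357.4]
eef_rot: [0.569, 0.42, 0.569, -0.42]
force: [0.2, -3.0, -0.4]
width: -0.0
```

```bash
python3 -c "
from h import *
rep('f')"
```

```text
6.9 tool agit [ 3.4 12.4] 357.5 F agit [-0.5 -2.1] -0.3
[(0.72, [230.0, 191.0, 288.0, 256.0])]
[(0.63, [283.0, 197.0, 306.0, 212.0]), (0.43, [237.0, 167.0, 246.0, 203.0])]
[(0.59, [262.0, 164.0, 273.0, 183.0])]
```

View pics/f.png

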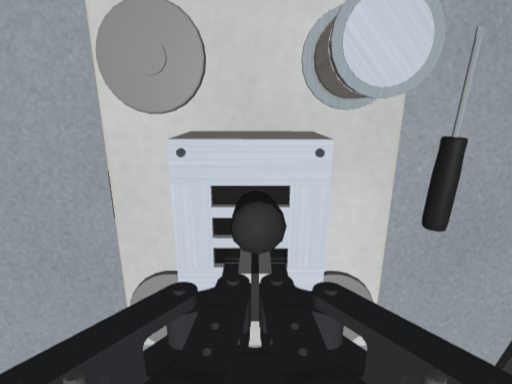

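The handle has moved left with the fingers. I'll continue to the channel's end.

Request:
play_rows(targets=[[0,[-0.0006,0.0019,0],[0,0,0]],[0,[-0.0012,0.0038,0],[0,0,0]],[0,[-0.0012,0.0038,0],[0,0,0]]])

```text
time_s: 7.35
position: [564.3, 80.2, 357.7]
eef_rot: [0.569, 0.42, 0.569, -0.42]
force: [0.7, -1.8, -0.9]
width: 0.002
```

Request:
play_rows(targets=[[0,[-0.0006,0.0019,0],[0,0,0]],[0,[-0.0006,0.0019,0],[0,0,0]]])

```text
time_s: 7.55
position: [563.6, 82.2, 357.7]
eef_rot: [0.569, 0.42, 0.569, -0.42]
force: [0.9, -2.0, -0.9]
width: 0.001
```

Request:
play_rows(targets=[[0,[-0.0006,0.0019,0],[0,0,0]],[0,[-0.0006,0.0019,0],[0,0,0]]])

```text
time_s: 7.75
position: [563.1, 84.1, 357.7]
eef_rot: [0.569, 0.42, 0.569, -0.42]
force: [0.1, -2.4, -0.7]
width: -0.001
```

Request:
play_rows(targets=[[0,[-0.0005,0.0015,0],[0,0,0]],[0,[-0.0005,0.0015,0],[0,0,0]]])

```text
time_s: 7.95
position: [562.6, 85.6, 357.7]
eef_rot: [0.569, 0.42, 0.569, -0.42]
force: [1.3, -2.2, -0.6]
width: -0.001
```

Request:
play_rows(targets=[[0,[-0.0005,0.0015,0],[0,0,0]],[0,[-0.0005,0.0015,0],[0,0,0]]])

```text
time_s: 8.15
position: [562.1, 86.9, 357.7]
eef_rot: [0.569, 0.42, 0.569, -0.42]
force: [0.2, -2.9, -2.0]
width: 0.003
```

```bash
python3 -c "
from h import *
rep('g')"
```

```text
8.3 tool agit [ 3.4 23.4] 357.7 F agit [ 0.4 -3.3] -1.4
[(0.56, [231.0, 191.0, 287.0, 254.0])]
[(0.63, [234.0, 169.0, 244.0, 197.0])]
[(0.63, [262.0, 166.0, 276.0, 191.0])]
```

View pics/g.png

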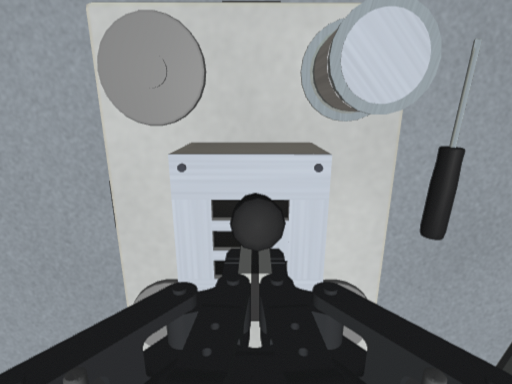

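Request:
play_rows(targets=[[0,[-0.0005,0.0015,0],[0,0,0]],[0,[-0.0005,0.0015,0],[0,0,0]]])

```text
time_s: 8.65
position: [561.8, 87.9, 357.6]
eef_rot: [0.569, 0.42, 0.568, -0.421]
force: [1.7, -6.1, -2.0]
width: -0.002
```

```bash
python3 -c "
from h import *
p=camera('wrist')
print(proj(p,[565.8,63.5,120]))
for s in (.16,.19,.22,.245):
  for fo in(0,.02):
    b=np.array([np.sin(fo),np.sin(s),0]);b[2]=(1-b@b)**.5
    print(s,fo,[proj(p,np.r_[G+RA@(b[:2]*r),10+r*b[2]]).round(1).tolist() for r in(155,205)])
rep('g2')
"
```

```text
[251.3983142 242.7070749]
0.16 0 [[250.5, 235.2], [248.9, 264.9]]
0.16 0.02 [[255.9, 235.2], [258.7, 264.9]]
0.19 0 [[250.5, 227.3], [248.9, 250.6]]
0.19 0.02 [[255.9, 227.3], [258.8, 250.5]]
0.22 0 [[250.5, 219.4], [248.9, 236.0]]
0.22 0.02 [[255.9, 219.4], [258.8, 236.0]]
0.245 0 [[250.5, 212.7], [248.9, 223.7]]
0.245 0.02 [[255.9, 212.7], [258.8, 223.7]]
8.85 tool agit [ 3.4 24.5] 357.6 F agit [-0.3 -5.7] -1.9
[(0.98, [232.0, 195.0, 287.0, 254.0])]
[]
[(0.63, [171.0, 178.0, 195.0, 210.0])]
```

The wrist view and the 6 N reading agree that the lever is at the left stop (side ≈ +0.245). I'll go round to the near side and push it into the far-left slot.

Request:
play_rows(targets=[[0,[0.0029,-0.0096,0],[0,0,0]],[0,[-0.0162,-0.0155,0],[0,0,0]],[0,[-0.0363,-0.0217,0],[0,0,0]],[0,[-0.041,-0.006,0],[0,0,0]],[0,[-0.0442,0.0042,0],[0,0,0]]])

```text
time_s: 9.5
position: [516.8, 93.0, 358.1]
eef_rot: [0.568, 0.421, 0.569, -0.42]
force: [0.6, -0.3, 0.9]
width: -0.001
```

Request:
play_rows(targets=[[0,[0.0076,0.0024,0],[0,0,0]],[0,[0.0143,0.0044,0],[0,0,0]],[0,[0.0201,0.0062,0],[0,0,0]],[0,[0.0258,0.0079,0],[0,0,0]],[0,[0.0315,0.0097,0],[0,0,0]]])

```text
time_s: 10.0
position: [549.4, 102.2, 357.5]
eef_rot: [0.568, 0.42, 0.569, -0.42]
force: [-2.1, -0.6, 1.4]
width: -0.002
```

```bash
python3 -c "
from h import *
rep('i')"
```

```text
10.15 tool agit [-4.2 41.9] 357.4 F agit [-0.3 -0.3] 0.6
[(0.58, [264.0, 222.0, 336.0, 288.0])]
[]
[(0.53, [262.0, 168.0, 273.0, 190.0])]
```

View pics/i.png

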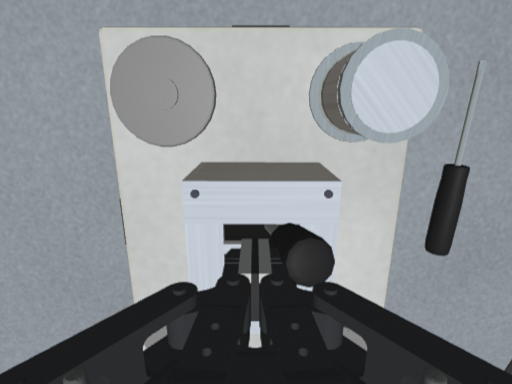

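The handle at (310,258) is entering the far-left slot. I'll keep pushing to the stop.

Request:
play_rows(targets=[[0,[0.0048,0.0015,0],[0,0,0]],[0,[0.0086,0.0026,0],[0,0,0]],[0,[0.0124,0.0038,0],[0,0,0]],[0,[0.0143,0.0044,0],[0,0,0]],[0,[0.0143,0.0044,0],[0,0,0]]])

```text
time_s: 10.8
position: [563.6, 106.8, 357.6]
eef_rot: [0.569, 0.42, 0.569, -0.42]
force: [-1.7, -0.5, -1.4]
width: -0.003
```

Request:
play_rows(targets=[[0,[0.0019,0.0006,0],[0,0,0]],[0,[0.0019,0.0006,0],[0,0,0]]])

```text
time_s: 11.0
position: [565.3, 107.4, 357.8]
eef_rot: [0.569, 0.42, 0.569, -0.42]
force: [-2.0, -0.8, -1.6]
width: 0.001
```

Request:
play_rows(targets=[[0,[0.0019,0.0006,0],[0,0,0]],[0,[0.0019,0.0006,0],[0,0,0]]])

```text
time_s: 11.2
position: [566.9, 107.9, 357.6]
eef_rot: [0.569, 0.42, 0.569, -0.42]
force: [-2.7, -0.9, 0.4]
width: 0.002
```

Request:
play_rows(targets=[[0,[0.0015,0.0005,0],[0,0,0]],[0,[0.0015,0.0005,0],[0,0,0]]])

```text
time_s: 11.4
position: [567.8, 108.2, 357.5]
eef_rot: [0.568, 0.419, 0.569, -0.421]
force: [-5.1, -1.6, -0.5]
width: 0.003
```

Request:
play_rows(targets=[[0,[0.0015,0.0005,0],[0,0,0]],[0,[0.0015,0.0005,0],[0,0,0]]])

```text
time_s: 11.6
position: [568.6, 108.5, 357.4]
eef_rot: [0.568, 0.419, 0.57, -0.421]
force: [-7.9, -2.3, 2.1]
width: -0.002
```

The stop is felt at 8 N. I'll back off, raise and check.

Request:
play_rows(targets=[[0,[-0.019,-0.006,0],[0,0,0]],[0,[-0.048,-0.015,0],[0,0,0]],[0,[-0.07,-0.05,0.03],[0,0,0]],[0,[-0.07,-0.09,0.07],[0,0,0]],[0,[-0.07,-0.1,0.07],[0,0,0]]])

```text
time_s: 12.1
position: [501.2, 7.2, 432.8]
eef_rot: [0.572, 0.423, 0.565, -0.418]
force: [0.7, 0.4, 0.5]
width: 0.002
```

```bash
python3 -c "
from h import *
rep('k')
w=camera('wrist');s=camera('side');c=camera('scene')
for sd,fo in((.22,.205),(.245,.205),(.22,.17),(.245,.17)):
    b=np.array([np.sin(fo),np.sin(sd),0]);b[2]=(1-b@b)**.5
    print(sd,fo,[[proj(p,np.r_[G+RA@(b[:2]*r),10+r*b[2]]).round(1).tolist() for r in(155,205)] for p in (w,s,c)])
print('tin s,c',[proj(p,np.r_[G+RA@[85,125],82]).round().tolist() for p in(s,c)],[[np.round(q['extent']).tolist() for q in cut_out('tin',p)] for p in(s,c)])
cv2.imwrite('pics/k2.png',np.hstack([cv2.resize(w['image'],(400,300)),cv2.resize(c['image'][140:275,170:350],(400,300),interpolation=2)]))
"
```

```text
12.25 tool agit [-78.2 -33.6] 429.1 F agit [-0.6  0. ] -0.3
[]
[(0.69, [243.0, 160.0, 252.0, 184.0])]
[]
0.22 0.205 [[[401.7, 116.2], [458.5, 99.0]], [[248.9, 178.3], [249.0, 161.8]], [[264.4, 184.3], [267.3, 176.0]]]
0.245 0.205 [[[401.8, 111.0], [458.8, 90.3]], [[248.1, 178.1], [248.0, 161.6]], [[265.6, 184.7], [268.9, 176.5]]]
0.22 0.17 [[[395.2, 116.3], [448.1, 99.0]], [[247.5, 178.6], [247.2, 162.1]], [[264.8, 183.0], [267.8, 174.1]]]
0.245 0.17 [[[395.3, 111.0], [448.4, 90.1]], [[246.7, 178.4], [246.1, 161.9]], [[265.9, 183.4], [269.4, 174.7]]]
tin s,c [[244.0, 183.0], [288.0, 217.0]] [[[201.0, 150.0, 218.0, 177.0], [234.0, 169.0, 255.0, 188.0]], [[357.0, 232.0, 384.0, 268.0], [278.0, 200.0, 302.0, 234.0], [260.0, 173.0, 272.0, 191.0]]]
```

View pics/k2.png

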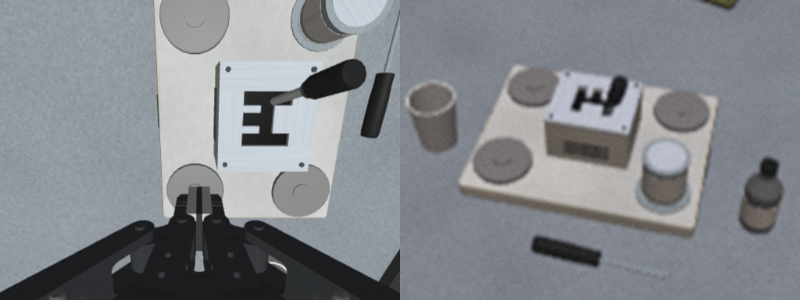

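The stem is in the far-left slot and the tin is unmoved. I'll check the depth more precisely from the saved image.

```bash
python3 -c "
from h import *
from scipy.optimize import least_squares
p=camera('wrist');im=p['image'];o=get_obs();print(o['position'],o['force'])
m=(im.max(2)<60).astype(np.uint8);m[230:]=0
n,l,st,ce=cv2.connectedComponentsWithStats(m)
i=l[92,430];M=(l==i);print('handle comp',st[i],ce[i])
print('gate',proj(p,[*G,120]),'screws pred',[proj(p,np.r_[G+RA@[a*47,b*55.2],120]).round(1).tolist() for a,b in((-1,1),(1,1),(1,-1),(-1,-1))])
t=np.linspace(0,2*np.pi,40)
for sd,fo in((.245,.205),(.22,.205),(.245,.17),(.245,.14)):
    b=np.array([np.sin(fo),np.sin(sd),0]);b[2]=(1-b@b)**.5
    u=np.cross(b,[1,0,0]);u/=np.linalg.norm(u);v=np.cross(b,u)
    pts=np.array([proj(p,np.r_[G+RA@q[:2],10+q[2]]) for r in(155,205) for q in [b*r+12*(u*np.cos(a)+v*np.sin(a)) for a in t]])
    A=np.zeros(M.shape,np.uint8);cv2.fillConvexPoly(A,cv2.convexHull(pts.round().astype(np.int32)),1)
    print(sd,fo,'box',pts.min(0).round(),pts.max(0).round(),'IoU',round((A&M).sum()/(A|M).sum(),3))
cv2.imwrite('pics/l.png',cv2.resize(im[60:240,250:490],(800,600),interpolation=2))
"
```

```text
[500.03396436   9.39103361 427.2247818 ] [-0.51865493 -0.65379371 -0.49870539]
handle comp [ 385   76   84   51 2637] [428.96018203 101.88395904]
gate [342.82702293 153.83300985] screws pred [[293.3, 89.2], [403.2, 89.3], [387.0, 211.5], [289.0, 211.4]]
0.245 0.205 box [388.  70.] [476. 127.] IoU 0.791
0.22 0.205 box [388.  78.] [476. 132.] IoU 0.668
0.245 0.17 box [381.  69.] [467. 127.] IoU 0.76
0.245 0.14 box [375.  69.] [458. 127.] IoU 0.59
```

View pics/l.png

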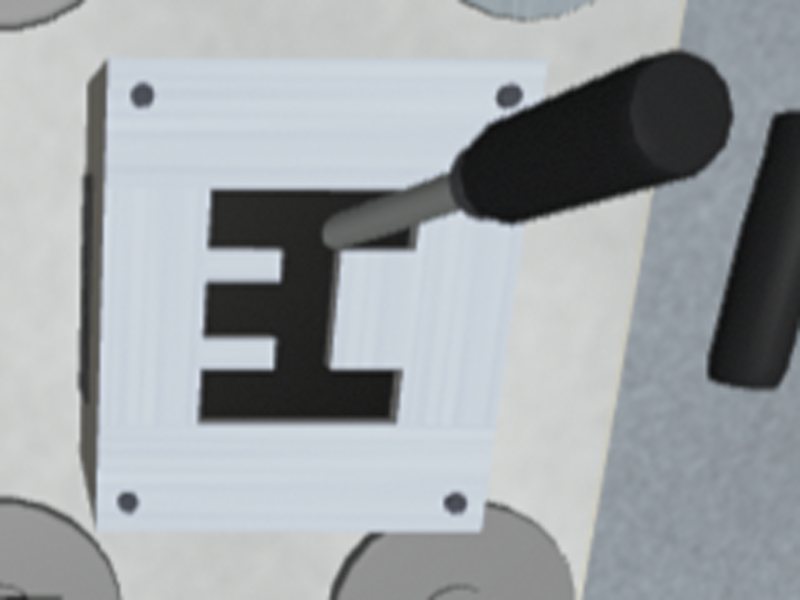

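```bash
python3 -c "
from h import *
p=camera('wrist');im=p['image']
m=(im.max(2)<75).astype(np.uint8);m[230:]=0
n,l,st,ce=cv2.connectedComponentsWithStats(m);i=l[92,430];M=(l==i).astype(np.uint8);print(st[i])
t=np.linspace(0,2*np.pi,40);R=[]
for sd in np.arange(.2,.28,.01):
  for fo in np.arange(.12,.25,.01):
   for mod in(0,1):
    b=np.array([np.sin(fo),np.sin(sd),0])
    if mod:b[0]*=np.cos(sd)
    b[2]=(1-b@b)**.5
    u=np.cross(b,[1,0,0]);u/=np.linalg.norm(u);v=np.cross(b,u)
    pts=np.array([proj(p,np.r_[G+RA@q[:2],10+q[2]]) for r in(155,205) for q in [b*r+12*(u*np.cos(a)+v*np.sin(a)) for a in t]])
    A=np.zeros(M.shape,np.uint8);cv2.fillConvexPoly(A,cv2.convexHull(pts.round().astype(np.int32)),1)
    R.append((round((A&M).sum()/(A|M).sum(),3),round(sd,3),round(fo,3),mod))
print(sorted(R)[::-1][:8])
"
```

```text
[ 384   75   86   52 2696]
[(np.float64(0.852), np.float64(0.23), np.float64(0.19), 1), (np.float64(0.851), np.float64(0.23), np.float64(0.18), 1), (np.float64(0.85), np.float64(0.23), np.float64(0.18), 0), (np.float64(0.849), np.float64(0.24), np.float64(0.18), 0), (np.float64(0.847), np.float64(0.24), np.float64(0.19), 1), (np.float64(0.844), np.float64(0.24), np.float64(0.18), 1), (np.float64(0.837), np.float64(0.23), np.float64(0.19), 0), (np.float64(0.834), np.float64(0.24), np.float64(0.19), 0)]
```

The image fit gives fore ≈ 0.185 ± 0.015, while the travel measurement says about 0.21. I'll push again, a bit firmer, to be sure it's home.

Request:
play_rows(targets=[[0,[0.01,0.042,0],[0,0,0]],[0,[0.0197,0.085,0],[0,0,0]],[0,[0.0197,0.085,-0.035],[0,0,0]],[0,[0.0197,0.085,-0.07],[0,0,0]],[0,[0.0197,0.085,-0.07],[0,0,0]]])

```text
time_s: 13.25
position: [517.4, 94.1, 353.2]
eef_rot: [0.567, 0.417, 0.571, -0.422]
force: [-0.7, 0.3, -0.7]
width: -0.001
```

Request:
play_rows(targets=[[0,[0.0143,0.0044,0],[0,0,0]],[0,[0.0287,0.0088,0],[0,0,0]],[0,[0.0382,0.0118,0],[0,0,0]],[0,[0.043,0.0132,0],[0,0,0]],[0,[0.043,0.0132,0],[0,0,0]]])

```text
time_s: 13.75
position: [563.3, 107.1, 358.3]
eef_rot: [0.569, 0.42, 0.569, -0.42]
force: [0.3, 0.1, 0.2]
width: 0.001
```

Request:
play_rows(targets=[[0,[0.0029,0.0009,0],[0,0,0]],[0,[0.0048,0.0015,0],[0,0,0]],[0,[0.0048,0.0015,0],[0,0,0]]])

```text
time_s: 14.05
position: [566.9, 108.4, 357.7]
eef_rot: [0.568, 0.42, 0.569, -0.421]
force: [-2.4, -0.8, 2.3]
width: 0.001
```

Request:
play_rows(targets=[[0,[0.0015,0.0005,0],[0,0,0]],[0,[0.0029,0.0009,0],[0,0,0]],[0,[0.0029,0.0009,0],[0,0,0]]])

```text
time_s: 14.35
position: [568.6, 109.0, 357.5]
eef_rot: [0.568, 0.419, 0.57, -0.422]
force: [-6.9, -1.8, 4.3]
width: -0.001
```

Request:
play_rows(targets=[[0,[0.0015,0.0005,0],[0,0,0]],[0,[0.0025,0.0008,0],[0,0,0]],[0,[0.0025,0.0008,0],[0,0,0]]])

```text
time_s: 14.65
position: [569.7, 109.4, 357.4]
eef_rot: [0.567, 0.418, 0.571, -0.423]
force: [-10.7, -3.4, 7.3]
width: -0.001
```

The stop is firm: force rises to 11 N for about 1 mm of travel, well above the 2.5 N friction. I'll retreat and do a final check.

Request:
play_rows(targets=[[0,[-0.019,-0.006,0],[0,0,0]],[0,[-0.053,-0.016,0],[0,0,0]],[0,[-0.07,-0.05,0.03],[0,0,0]],[0,[-0.07,-0.09,0.07],[0,0,0]],[0,[-0.07,-0.1,0.075],[0,0,0]]])

```text
time_s: 15.15
position: [503.3, 8.5, 436.5]
eef_rot: [0.571, 0.422, 0.566, -0.419]
force: [1.4, -0.0, 0.9]
width: 0.0
```

Request:
play_rows(targets=[[0,[0,0,0],[0,0,0]],[0,[0,0,0],[0,0,0]]])

```text
time_s: 15.35
position: [503.2, 10.4, 432.3]
eef_rot: [0.569, 0.421, 0.569, -0.42]
force: [-0.1, -0.4, 0.2]
width: -0.0
```

```bash
python3 -c "
from h import *
p=camera('wrist');im=p['image'];o=get_obs();print(o['position'],o['force'],o['time_s'])
m=(im.max(2)<75).astype(np.uint8);m[230:]=0
n,l,st,ce=cv2.connectedComponentsWithStats(m);print(st[st[:,4]>800])
for sd,fo in((.23,.19),(.24,.205)):
    b=np.array([np.sin(fo),np.sin(sd),0]);b[2]=(1-b@b)**.5
    print(sd,fo,proj(p,np.r_[G+RA@(b[:2]*180),10+180*b[2]]))
s=camera('scene');print([np.round(q['extent']).tolist() for q in cut_out('tin',s)])
print(finish_job())
"
```

```text
[502.99031742  10.74631398 431.63379753] [-0.01889946 -0.18207428 -0.38933276] 15.4
[[     0      0    512    384 189516]
 [   377     76     81     50   2498]
 [   457     93     41     82   1909]
 [   305    117     58     67   2322]]
0.23 0.19 [414.40666794 105.6251262 ]
0.24 0.205 [417.90002061 102.99128736]
[[279.0, 205.0, 302.0, 235.0], [356.0, 235.0, 388.0, 266.0], [262.0, 173.0, 273.0, 192.0]]
the job is handed in; nothing more can be done
None
```

The lever is in the far-left corner slot, the one beside the paint tin, and the job is handed in at about 15.4 s. I pushed it with shut fingertips only: out of the parking slot to the channel's far wall, left to the channel's end, then forward into the slot. It entered no other corner slot.

**Checks that agree:**
- The stop was firm on two separate pushes, at about 8 N and 11 N against roughly 2.5 N of friction.
- The handle's travel from the channel wall works out to a lean of about 0.21, matching the stop at 0.205.
- The wrist picture showed the stem in the far-left slot. The tin was in place in the last scene view.
- The gripper is clear of everything, with a force reading near zero.

**Check that disagreed:** fitting the handle's outline in the wrist picture, taken before the second push, gave a lean of about 0.185 ± 0.015, slightly short of the stop. I took this as calibration or outline error, since the second push met the stop at the same place.

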